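# Stack the carrying tote on the bench tote, half a turn round

## Task

Stack the carrying tote on top of the base tote that stands in the bench bay, so that it does not nest down onto the parts inside: turn it end for end, so that its label is at the opposite end from the base tote's label, set it gently on the flat rim short of the pockets and then slide it lightly along the rim until all four of its lugs have dropped into the shallow pockets of the rim, then let go. Keep the contact light, do not ram or drop it (never more than 25 N on the base tote), and leave the tape measure, the sleeve and the magnetic square where they are.

Things in the scene. Friction and masses are not known exactly. Their poses are not given: they have to be found in the camera images.
- bay: the bench bay: a fixed dark steel plate 270 x 150 x 8 mm with low guides; origin at the centre of its underside, on the bench; x along its length, z up. In it stands the base tote: grey, open, 224 (x) x 126 (y) x 70 mm, label on its +x end, parts inside. Inside it is 214 x 100 mm
- bay_rim (a point): point over the bay's centre at rim height of the base tote, 78 mm above the bench; axes as the bay. The base tote is square to the bay and centred in y, but was left anywhere within 10 mm either way along x of this point: that offset is NOT measured, differs every time and must be found by feel or sight. It does not shift under the permitted forces
- bay_stack (a point): point 157 mm above the bay's centre: where the carrying tote's grip point (tote_handle) is when stacked, but for the unmeasured offset along x. The base tote's long rims are flat, 13 mm wide, 50 to 63 mm from the centre line. In each: two shallow pockets, 15 mm long, 7 mm deep, at x = -74 and +46 mm; two deep nesting slots, 18 mm long, 40 mm deep, at x = +74 and -46 mm (from the base tote's centre)
- tote: the loose carrying tote: grey, open, 166 x 106 x 70 mm without its grip, about 0.45 kg; origin at the centre of its underside; x along its length towards its label end, z up. Body 160 x 96 mm, narrowing to 86 mm across (y) over the lowest 14 mm as a lead-in; 2 mm play each side in the base tote
- tote_handle (a point): point on the tote's black upright square grip, 100 mm above its underside; axes as the tote. The grip is a post 24 x 24 mm (faces square to x and y, grasp across either pair from above), standing on the bridge across the tote's middle, free from 73 to 118 mm above the underside. Height of this point above the bench: 157 mm stacked in the pockets, 164 mm riding on the rim, 124 mm nested
- tote_lugs (a point): point on the tote's centre line at the height of its lugs' undersides, 14 mm above its underside. Each long side has two lugs, 12 mm long (x), reaching 60 mm from the centre line, at x = +74 and -46 mm: one way round they fall down the deep slots, turned end for end they ride on the rim and drop into the shallow pockets (1.5 mm play each way along x)
- tote_label (a point): centre of the black label holder on the carrying tote's +x end, 84 mm from its centre, 42 mm above its underside
- the_tape: yellow tape measure 60 x 69 x 31 mm, a bystander; origin under its centre
- the_sleeve: steel-grey sleeve 33 x 147 x 33 mm lying on the bench, a bystander; origin under its centre
- the_square: triangular welding magnet 75 x 75 x 14 mm lying on the bench, a bystander; origin under its centre

How it is judged:
By the outcome, as a careful person would: the job done as asked, in the order asked, and still so for the second after the job is handed in, with the robot touching nothing.
It also fails if it takes over 58 s, if anything falls off the work surface, if the arm or the gripper's body presses on something with over 40 N, if the wrist force passes 120 N, or if a joint passes its speed limit or range.

## Robot

A 7-joint arm with a two-finger parallel gripper is mounted at the origin on a cart in front of the work surface, level with it; the furniture and walls round the work are solid. World frame = base frame: x ahead of the robot, y to its left, z up, the work surface at z = 0. Lengths are in m, angles in rad, forces in N, time in s.
With the tool pointing down it reaches from about 0.4 to 0.85 m from the base axis. Payload 10.4 kg.
Tool frame: the origin (TCP) lies midway between the tips of the shut fingers; the grasp point (between the pads) lies 19 mm behind it; z points along the fingers, y is the line along which they close (so a half turn about z gives the same grasp; the last joint's range is limited). The gripper opens to 87 mm and grips with 3 to 60 N. Pads are 19 mm wide; open, the fingers measure 117 mm over their backs; the gripper's body (75 mm by 190 mm) begins 51 mm behind the grasp point.
Start: joints at [1.166, 0.332, -0.065, 1.46, 0.022, 1.35, -0.088], TCP at [0.233, -0.58, 0.223] pointing down, gripper open.
Joint ranges: [-2.6, 2.6], [-0.5, 2.12], [-1.47, 1.34], [0.16, 2.42], [-1.27, 4.41], [0.06, 2.06], [-2.6, 2.6]. Speed limits (rad/s): [2.22, 2.22, 2.79, 2.79, 3.14, 3.14, 3.14].

## Interface

Orientations are given as a unit quaternion [x, y, z, w].
In Python, from bench import r gives the robot as it stands.
- The arm moves only by the tool carry_out, never from a script. Its argument "steps" is a list that holds one entry, the list of rows, each a list of 6 numbers: the shift along the tool's x, y, z in cm, then the turn, a rotation vector about the tool's x, y, z in rad. In form: [[[dx, dy, dz, wx, wy, wz], ...]]. A call has 1 to 20 rows; each row is the pose to reach, as a shift and turn from the pose commanded when the call began, along the tool's axes at that moment; what a row does not reach only later rows make up. A row lasts 1/12 s, in which the tool goes at most 41.7 mm and 7.16 degrees, less where a joint would pass 70% of its speed; a pose out of reach is approached as far as the arm can. A call with a gripper value outside its range is refused whole. "hand" is the closure, from -1 (fully open) to 1 (shut), set as the call begins (left out, the last holds). The fingers move at their own pace and stop on an object; "squeeze" is the grip in N (left out, the last holds). Time passes only in rows, so rows that repeat a pose let the fingers close. It gives the time, the measured TCP pose, the force, the opening and the grip force at its end, in the units of the state.
- r.read_state(): the state, without advancing time (a new reading comes with each control period).
- r.camera(name): name is "side" or "top" or "wrist"; returns the picture (400x640x3 uint8, red, green, blue); there is no depth.
- r.camera_params(name): a dict with "fx", "fy", "cx", "cy" (pixels), "view" (4x4, takes a point from world to camera coordinates). Camera axes: x right, y up, looking along -z (the intrinsics and any distortion apply to the point x, -y, -z); pixel columns grow to the right and rows downward; lengths in m; the calibration is good to about 2 mm. A picture is of the moment at which its call begins: read the wrist's pose just before it. camera_params takes no time and is no camera call; for the wrist camera it gives the pose at the moment of the call.
- r.close_job(): hands the job in; it is judged then, once.
The state is a dict: "time": time; "joint_positions": joint angles; "joint_vel": joint speeds; "joint_torque": joint torques, N m; "ee_pos": TCP position; "eef_rot": TCP orientation; "ft_force": force on the tool from outside, world axes, zero at the start; "torque": the same for the moment, N m; "width": finger opening in m; "grip_force": force on a finger pad.
Only numpy, scipy, OpenCV 4.12 (cv2) and the standard library are available. Lean on these libraries where they do the work, as an engineer would, in place of code of your own. Each camera call takes 0.05 s, during which the arm holds its last target. There are 200 camera calls.

## Working session

There is one attempt and no reset: what is moved stays moved. The work goes in short steps, Python scripts to look and compute and a tool call to move; the robot and the scene stay as the last step left them, time stands still between calls to the robot, and variables do not carry over. Pictures are saved under pics/ and viewed, at most 10 in all, crops included, and the job is handed in when it is done.

Besides the shell and the picture viewer there is one more tool, called after "Call:" by a JSON object that holds its "op" and its "data", one argument or row to a line. carry_out: Moves the arm, as the interface text tells. Its arguments: {"type":"object","properties":{"steps":{"type":"array","items":{"type":"array","items":{"type":"array","items":{"type":"number"}}}},"hand":{"type":"number"},"squeeze":{"type":"number"}},"required":["steps"]}

```bash
mkdir -p pics; cat > h.py <<'E'
from bench import r
import numpy as np, cv2
from scipy.spatial.transform import Rotation as R
def shot(n,f):
    p=r.camera_params(n); im=r.camera(n); cv2.imwrite(f'pics/{f}.png',im[:,:,::-1]); return im,p
def ray(p,u,v):
    V=np.array(p['view']); d=np.array([(u-p['cx'])/p['fx'],-(v-p['cy'])/p['fy'],-1.])
    Rm=V[:3,:3].T; return -Rm@V[:3,3], Rm@d
def onz(p,u,v,z):
    o,d=ray(p,u,v); return o+d*(z-o[2])/d[2]
def proj(p,X):
    c=np.array(p['view'])@np.r_[X,1]; return p['cx']+p['fx']*c[0]/-c[2], p['cy']-p['fy']*c[1]/-c[2]
E
python3 - <<'E'
from h import *
s=r.read_state(); print({k:np.round(s[k],3) for k in s})
a,p=shot('top','top0'); b,q=shot('side','side0')
for x in (p,q): print({k:np.round(x[k],3).tolist() for k in x})
E
```

```text
{'time': np.float64(0.0), 'joint_positions': array([ 1.166,  0.333, -0.065,  1.461,  0.022,  1.35 , -0.089]), 'joint_vel': array([-0.001,  0.   ,  0.   ,  0.   , -0.   ,  0.001, -0.001]), 'joint_torque': array([ 0.0000e+00, -6.2325e+01,  2.5000e-02, -3.8990e+01, -6.2000e-02,
        4.0000e-02,  0.0000e+00]), 'ee_pos': array([ 0.233, -0.58 ,  0.222]), 'eef_rot': array([ 0.982,  0.19 , -0.   , -0.001]), 'ft_force': array([-0.034,  0.483,  0.694]), 'torque': array([-0.034, -0.007, -0.051]), 'grip_force': np.float64(0.0), 'width': np.float64(0.087)}
{'fx': 366.671, 'fy': 366.671, 'cx': 318.61, 'cy': 200.16, 'view': [[0.014, -1.0, -0.005, 0.033], [0.993, 0.013, 0.119, -0.61], [-0.119, -0.006, 0.993, -1.28], [0.0, 0.0, 0.0, 1.0]]}
{'fx': 465.62, 'fy': 465.62, 'cx': 320.099, 'cy': 193.968, 'view': [[0.996, -0.084, -0.006, -0.556], [0.049, 0.516, 0.855, -0.149], [-0.069, -0.852, 0.519, -1.525], [0.0, 0.0, 0.0, 1.0]]}
```

View pics/top0.png

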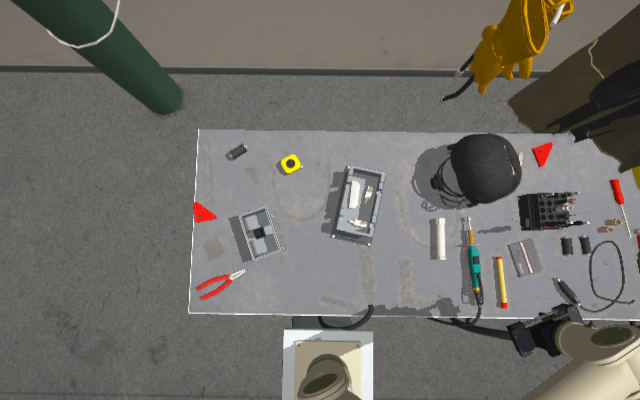

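View pics/side0.png

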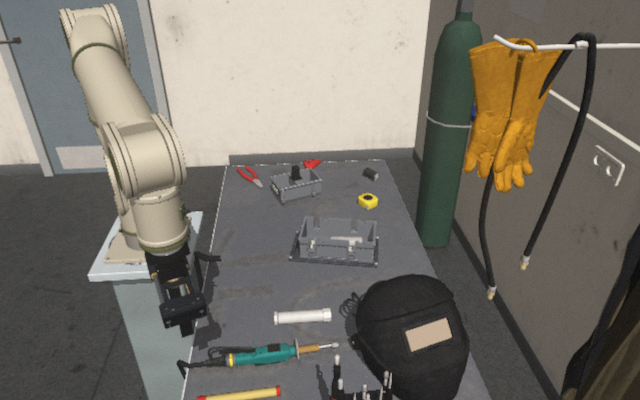

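The top view shows the carrying tote with its grip near (259,234) and the bay with the base tote near (358,204). The tape is at (290,164), and the sleeve is either the white one at (438,239) or the dark one at (236,152). I'll zoom in on the two totes.

```bash
python3 - <<'E'
from h import *
a=cv2.imread('pics/top0.png')[140:270,220:400]; b=cv2.imread('pics/side0.png')[155:275,260:390]
A=cv2.resize(a,(790,570),interpolation=cv2.INTER_CUBIC); cv2.imwrite('pics/c1.png',A)
B=cv2.resize(b,(650,600),interpolation=cv2.INTER_CUBIC); cv2.imwrite('pics/c2.png',B)
E
```

```text
(no output)
```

View pics/c1.png

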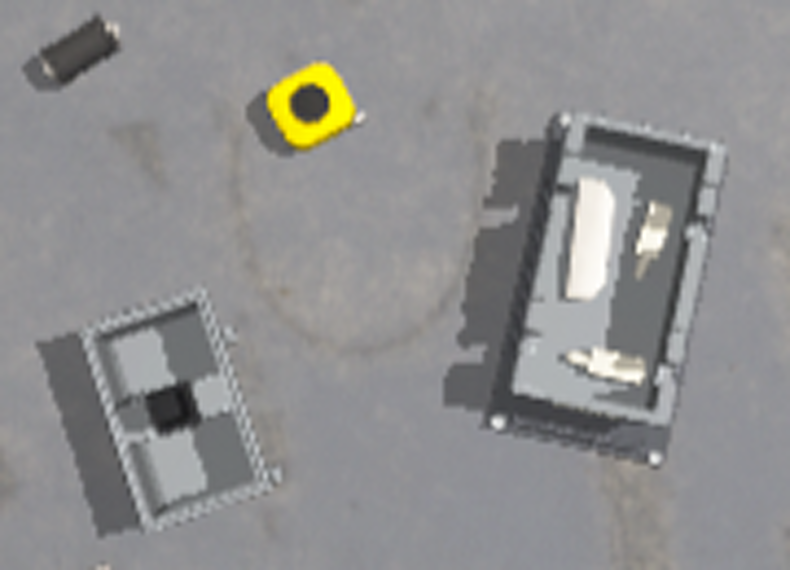

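View pics/c2.png

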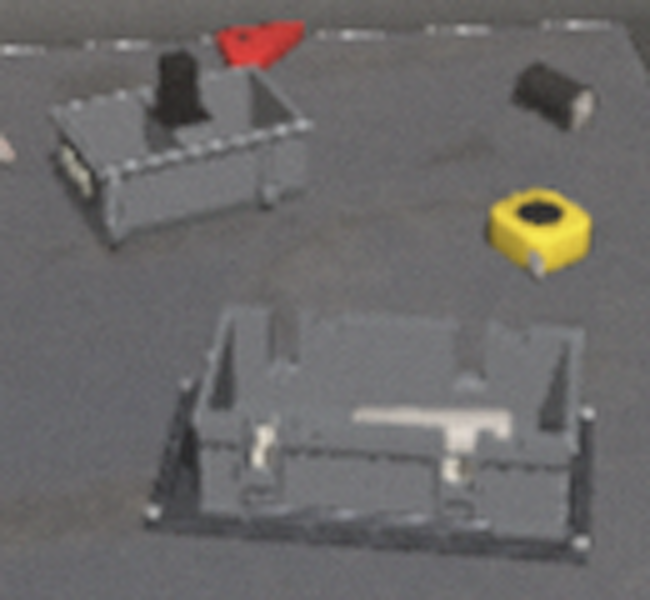

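The zooms show the carrying tote's label on the end nearest the robot. The deep slots of the base put its label (+x) end toward the robot too, so the tote has to turn by about 180°. Next I'll work out rough poses.

```bash
python3 - <<'E'
from h import *
p=r.camera_params('top'); q=r.camera_params('side')
f=lambda u,v,z: onz(p,220+u/4.389,140+v/4.385,z)
T=np.array([f(*c,.07) for c in [(85,330),(205,290),(272,485),(150,528)]])
print('tote',T[:,:2].round(3).tolist(),T.mean(0).round(3))
d=(T[2]+T[3]-T[0]-T[1]); print('yaw+x',np.arctan2(d[1],d[0]))
print('grip',f(168,405,.118).round(3))
B=np.array([f(*c,.078) for c in [(562,122),(727,150),(670,420),(505,400)]])
print('base',B[:,:2].round(3).tolist(),B.mean(0).round(3)); 
for a,b in((0,3),(1,2)): d=B[b]-B[a]; print(np.arctan2(d[1],d[0]),np.hypot(*d[:2]))
P=[f(*c,.015) for c in [(498,422),(655,458)]]; d=P[1]-P[0]; print(np.array(P).round(3),np.arctan2(d[1],d[0]))
w=r.camera_params('wrist'); s=r.read_state(); V=np.array(w['view']); Rt=R.from_quat(s['eef_rot']).as_matrix()
print('cam in tool',(Rt.T@(-V[:3,:3].T@V[:3,3]-s['ee_pos'])).round(3),'look',(Rt.T@-V[2,:3]).round(3),'right',(Rt.T@V[0,:3]).round(3),w['fx'],w['cx'],w['cy'])
print(Rt.round(3))
E
```

```text
tote [[0.549, 0.316], [0.583, 0.222], [0.429, 0.165], [0.395, 0.259]] [0.489 0.24  0.07 ]
yaw+x -2.786034924994634
grip [0.489 0.24  0.118]
base [[0.721, -0.061], [0.7, -0.193], [0.484, -0.147], [0.498, -0.017]] [ 0.601 -0.105  0.078]
2.9475063992061545 0.22696858798835146
2.9298802714223755 0.22039437026746553
[[ 0.482 -0.014  0.015]
 [ 0.455 -0.143  0.015]] -1.78214039844565
cam in tool [ 0.067  0.001 -0.162] look [-0.246  0.001  0.969] right [ 0.     1.    -0.001] 336.8245973054846 315.4688903404051 199.06706019524097
[[ 0.928  0.373 -0.001]
 [ 0.373 -0.928  0.001]
 [-0.    -0.001 -1.   ]]
```

Estimated poses:
- Tote grip at (0.489, 0.240), yaw -2.79.
- Base at (0.601, -0.105), yaw about 2.93.

The tote therefore turns +2.58 rad, and the current tool yaw already suits the pick. I'll go over the base first and look.

Call:
{"op": "carry_out", "data": {
  "steps": [
    [[10, -6, -2, 0, 0, 0], [20, -12, -3, 0, 0, 0], [30, -18, -3, 0, 0, 0], [40, -24, -3, 0, 0, 0], [48, -28, -3, 0, 0, 0], [52, -30.4, -3, 0, 0, 0], [52, -30.4, -3, 0, 0, 0], [52, -30.4, -3, 0, 0, 0], [52, -30.4, -3, 0, 0, 0], [52, -30.4, -3, 0, 0, 0], [52, -30.4, -3, 0, 0, 0], [52, -30.4, -3, 0, 0, 0], [52, -30.4, -3, 0, 0, 0], [52, -30.4, -3, 0, 0, 0], [52, -30.4, -3, 0, 0, 0], [52, -30.4, -3, 0, 0, 0], [52, -30.4, -3, 0, 0, 0], [52, -30.4, -3, 0, 0, 0]]
  ]
}}

```text
time: 1.6
ee_pos: [0.6017, -0.1052, 0.2521]
eef_rot: [0.982, 0.189, -0.001, 0.0]
ft_force: [0.2, -0.3, 0.7]
width: 0.0872
grip_force: 0.0
```

```bash
python3 - <<'E'
from h import *
import pickle
s=r.read_state(); a,p=shot('wrist','w1'); pickle.dump(p,open('w1.p','wb'))
print(s['time'],s['ee_pos'].round(3),s['joint_vel'].round(2),s['joint_positions'].round(2),s['ft_force'].round(2))
E
```

```text
1.6 [ 0.602 -0.105  0.252] [ 0.02 -0.01  0.01  0.   -0.   -0.    0.  ] [ 0.45  0.32 -0.45  1.44  0.14  1.42 -1.19] [ 0.19 -0.26  0.7 ]
```

View pics/w1.png

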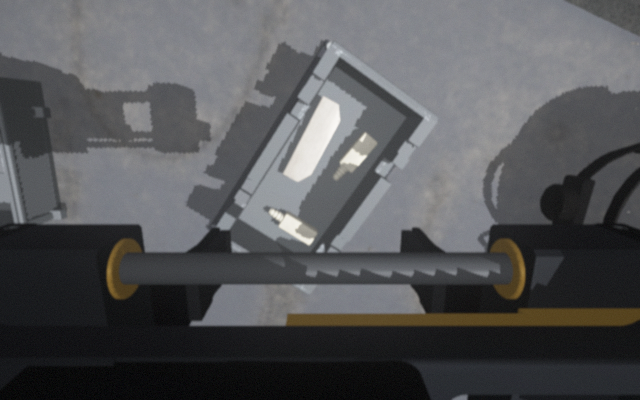

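The wrist view shows the base tote's far half clearly: far rim corners at about (335,45) and (432,118), with the pockets visible in both long rims. The gripper hides the near half, so I'll back off along tool -x to see all of it.

Call:
{"op": "carry_out", "data": {
  "steps": [
    [[-3, 0, -1, 0, 0, 0], [-6, 0, -2, 0, 0, 0], [-9, 0, -3, 0, 0, 0], [-11, 0, -4, 0, 0, 0], [-11, 0, -4, 0, 0, 0], [-11, 0, -4, 0, 0, 0], [-11, 0, -4, 0, 0, 0]]
  ]
}}

```text
time: 2.23
ee_pos: [0.5, -0.1456, 0.2925]
eef_rot: [0.982, 0.189, 0.0, 0.0]
ft_force: [-0.3, 0.2, -0.7]
width: 0.0867
grip_force: 0.0
```

```bash
python3 - <<'E'
from h import *
import pickle
s=r.read_state(); a,p=shot('wrist','w2'); pickle.dump(p,open('w2.p','wb'))
print(s['time'],s['ee_pos'].round(4),s['joint_vel'].round(3))
c=a[20:250,140:460,::-1]; cv2.imwrite('pics/w2c.png',cv2.resize(c,None,fx=2.5,fy=2.5,interpolation=cv2.INTER_CUBIC))
E
```

```text
2.2333 [ 0.5    -0.1456  0.2925] [-0.016  0.025 -0.007 -0.003  0.    -0.     0.   ]
```

View pics/w2c.png

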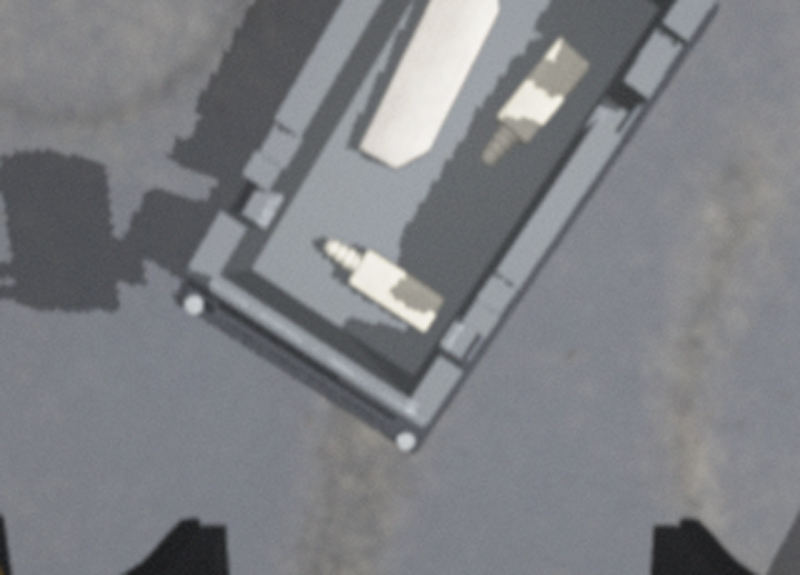

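Clear view of the base. Its near end has the bay studs at crop (193,303) and (405,440), the rim corner at about (415,425), the slot edge at (463,372) and the pocket edge at (512,290). The deep slot beside the near end confirms that +x points toward the robot. Now I'll convert these to the base frame.

```bash
python3 - <<'E'
from h import *
import pickle
p=pickle.load(open('w2.p','rb'))
f=lambda u,v,z=.078: onz(p,140+u/2.5,20+v/2.5,z)
c=[(462,374),(590,190),(716,8)]
W=[f(*x) for x in c]; d=W[0]-W[2]; psi=np.arctan2(d[1],d[0]); print('right yaw',psi)
l=[f(190,268),f(215,214),f(275,125),f(347,0)]; d=l[0]-l[3]; print('left yaw',np.arctan2(d[1],d[0]))
s=[f(193,303,.02),f(405,440,.02)]; d=s[1]-s[0]; print('stud yaw',np.arctan2(d[1],d[0])-np.pi/2+2*np.pi, np.hypot(*d[:2]))
e=[f(190,272),f(415,422)]; d=e[1]-e[0]; print('end yaw',np.arctan2(d[1],d[0])-np.pi/2+2*np.pi,np.hypot(*d[:2]))
psi=2.93
ux=np.array([np.cos(psi),np.sin(psi)]); uy=np.array([-ux[1],ux[0]])
for n,x in [('corner R x112',(415,424)),('corner L x112',(190,272)),('R slot83',(463,372)),('R edge512 38.5?',(512,290)),('R 482,338 65?',(482,338)),('L 215,214 83?',(215,214)),('L275,125 ',(275,125)),('R pocketfar 678,38',(680,40)),('R 640,105',(632,110)),('RO',(590,190)),('LO',(347,0))]:
    w=f(*x)[:2]; print(n,(w@ux*1e3).round(1),(w@uy*1e3).round(1),w.round(4))
E
```

```text
right yaw 2.924278847115161
left yaw 2.9310290260583622
stud yaw 2.931897050298039 0.1293913265828958
end yaw 2.920814093996536 0.11906460110566752
corner R x112 -499.4 39.0 [ 0.4801 -0.143 ]
corner L x112 -501.3 -80.6 [ 0.507  -0.0265]
R slot83 -531.5 43.7 [ 0.5105 -0.1543]
R edge512 38.5? -573.7 41.0 [ 0.5523 -0.1606]
R 482,338 65? -548.9 42.1 [ 0.5279 -0.1564]
L 215,214 83? -528.6 -83.9 [ 0.5344 -0.029 ]
L275,125  -574.0 -81.1 [ 0.5782 -0.0413]
R pocketfar 678,38 -695.1 40.1 [ 0.6712 -0.1852]
R 640,105 -662.6 40.0 [ 0.6394 -0.1783]
RO -626.9 44.5 [ 0.6036 -0.1751]
LO -631.3 -81.6 [ 0.6343 -0.0528]
```

Base centre is about (0.603, -0.110) with yaw 2.929. Next I'll look at the tote from close by.

Call:
{"op": "carry_out", "data": {
  "steps": [
    [[0.5, -4, 0, 0, 0, 0], [1, -8, 0, 0, 0, 0], [1.5, -12, 0, 0, 0, 0], [2, -16, 0, 0, 0, 0], [2.5, -20, 0, 0, 0, 0], [3, -24, 0, 0, 0, 0], [3.5, -28, 0, 0, 0, 0], [4, -32, 0, 0, 0, 0], [4.3, -36, 0, 0, 0, 0], [4.3, -36, 0, 0, 0, 0], [4.3, -36, 0, 0, 0, 0], [4.3, -36, 0, 0, 0, 0], [4.3, -36, 0, 0, 0, 0]]
  ]
}}

```text
time: 3.37
ee_pos: [0.4064, 0.204, 0.2921]
eef_rot: [0.982, 0.189, -0.0, -0.0]
ft_force: [-0.2, -0.4, 0.2]
width: 0.0868
grip_force: 0.0
```

```bash
python3 - <<'E'
from h import *
import pickle
s=r.read_state(); a,p=shot('wrist','w3'); pickle.dump(p,open('w3.p','wb'))
print(s['time'],s['ee_pos'].round(4),s['eef_rot'].round(4),s['joint_vel'].round(3))
c=a[0:240,160:480,::-1]; cv2.imwrite('pics/w3c.png',cv2.resize(c,None,fx=2.5,fy=2.5,interpolation=cv2.INTER_CUBIC))
E
```

```text
3.3667 [0.4064 0.204  0.2921] [ 9.82e-01  1.89e-01 -4.00e-04 -1.00e-04] [ 0.007 -0.006  0.005 -0.    -0.002  0.003 -0.001]
```

View pics/w3c.png

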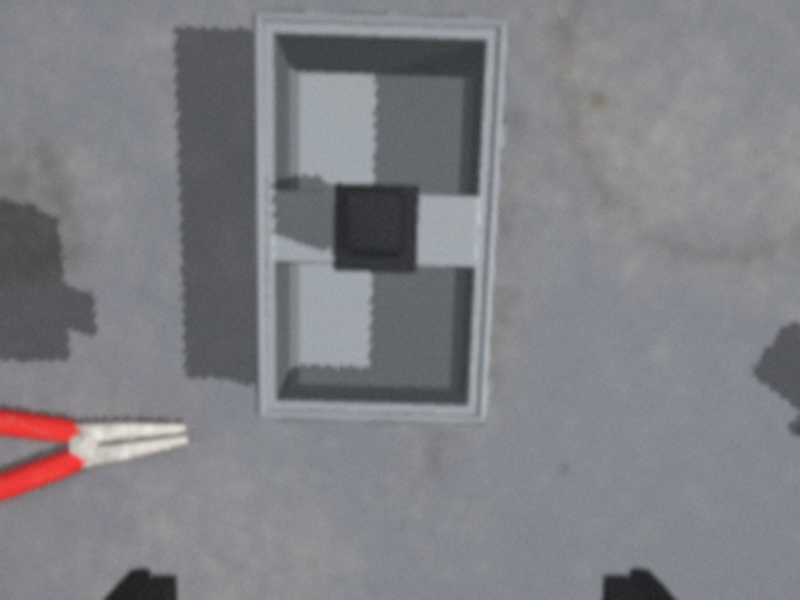

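The tote rim corners are at crop (257,14), (507,22), (487,418) and (262,415). The grip is at about (376,222), in the middle of the bridge, and nothing obstructs it.

```bash
python3 - <<'E'
from h import *
import pickle
p=pickle.load(open('w3.p','rb'))
f=lambda u,v,z=.07: onz(p,160+u/2.5,v/2.5,z)
C=np.array([f(*c) for c in [(257,14),(507,22),(487,418),(262,415)]])
ctr=C.mean(0); d=C[2]+C[3]-C[0]-C[1]; y1=np.arctan2(d[1],d[0]); e=C[2]+C[1]-C[0]-C[3]
print(C.round(4),ctr.round(4),'yaw',y1, np.arctan2(e[1],e[0])-np.pi/2,np.hypot(*d[:2])/2,np.hypot(*e[:2])/2)
for a,b in((0,3),(1,2)): d=C[b]-C[a];print(np.arctan2(d[1],d[0]))
print('grip top',f(376,222,.118).round(4))
s=r.read_state(); Rt=R.from_quat(s['eef_rot']).as_matrix(); g=np.r_[ctr[:2],.081]
print('move cm',(Rt.T@(g-s['ee_pos'])*100).round(2),'toolyaw',np.arctan2(Rt[1,0],Rt[0,0]))
E
```

```text
[[0.5485 0.3181 0.07  ]
 [0.5839 0.2215 0.07  ]
 [0.43   0.1638 0.07  ]
 [0.3928 0.2603 0.07  ]] [0.4888 0.2409 0.07  ] yaw -2.784380134104598 -2.78244813680383 0.1651922647456515 0.10318666383839224
-2.786104353770343
-2.782639336432716
grip top [0.4881 0.2409 0.118 ]
move cm [ 9.04 -0.38 21.11] toolyaw 0.3798838201267143
```

Go above the grip, descend and close.

Call:
{"op": "carry_out", "data": {
  "steps": [
    [[3, -0.1, 3, 0, 0, 0.02], [6, -0.3, 6, 0, 0, 0.022], [9, -0.4, 9, 0, 0, 0.022], [9, -0.4, 12, 0, 0, 0.022], [9, -0.4, 14, 0, 0, 0.022], [9, -0.4, 16, 0, 0, 0.022], [9, -0.4, 18, 0, 0, 0.022], [9, -0.4, 19.5, 0, 0, 0.022], [9, -0.4, 20.5, 0, 0, 0.022], [9, -0.4, 21, 0, 0, 0.022], [9, -0.4, 21, 0, 0, 0.022], [9, -0.4, 21, 0, 0, 0.022]]
  ]
}}

```text
time: 4.42
ee_pos: [0.4884, 0.2421, 0.0831]
eef_rot: [0.984, 0.179, 0.0, -0.0]
ft_force: [0.3, 0.7, -0.0]
width: 0.0872
grip_force: 0.0
```

Call:
{"op": "carry_out", "data": {
  "steps": [
    [[0, 0, 0, 0, 0, 0], [0, 0, 0, 0, 0, 0], [0, 0, 0, 0, 0, 0], [0, 0, 0, 0, 0, 0], [0, 0, 0, 0, 0, 0], [0, 0, 0, 0, 0, 0], [0, 0, 0, 0, 0, 0], [0, 0, 0, 0, 0, 0], [0, 0, 0, 0, 0, 0], [0, 0, 0, 0, 0, 0]]
  ],
  "hand": 1,
  "squeeze": 40
}}

```text
time: 5.25
ee_pos: [0.4879, 0.2422, 0.0825]
eef_rot: [0.984, 0.179, -0.0, 0.0]
ft_force: [1.0, -0.6, 0.5]
width: 0.0284
grip_force: 0.0
```

Call:
{"op": "carry_out", "data": {
  "steps": [
    [[0, 0, 0, 0, 0, 0], [0, 0, 0, 0, 0, 0], [0, 0, 0, 0, 0, 0], [0, 0, 0, 0, 0, 0], [0, 0, 0, 0, 0, 0]]
  ]
}}

```text
time: 5.67
ee_pos: [0.4878, 0.2424, 0.0825]
eef_rot: [0.984, 0.179, 0.0, -0.0]
ft_force: [0.3, 2.3, -2.3]
width: 0.0237
grip_force: 40.0
```

Call:
{"op": "carry_out", "data": {
  "steps": [
    [[0, 0, -1, 0, 0, 0], [0, 0, -3, 0, 0, 0], [0, 0, -6, 0, 0, 0], [0, 0, -9, 0, 0, 0], [0, 0, -12, 0, 0, 0], [0, 0, -14, 0, 0, 0], [0, 0, -14, 0, 0, 0], [0, 0, -14, 0, 0, 0], [0, 0, -14, 0, 0, 0]]
  ]
}}

```text
time: 6.42
ee_pos: [0.4872, 0.2414, 0.2209]
eef_rot: [0.984, 0.179, -0.001, 0.001]
ft_force: [-0.1, -0.9, -6.3]
width: 0.0234
grip_force: 40.0
```

```bash
python3 - <<'E'
from h import *
s=r.read_state(); print(s['time'],s['ee_pos'].round(4),s['eef_rot'].round(4),s['width'],s['grip_force'],s['ft_force'].round(2),s['torque'].round(2),s['joint_positions'].round(2))
Rt=R.from_quat(s['eef_rot']).as_matrix(); ty=np.arctan2(Rt[1,0],Rt[0,0])
psi=2.929; ux=np.array([np.cos(psi),np.sin(psi)]); c=np.array([.6031,-.1104])
g=np.r_[c-0.011*ux,.165]; print('yaw',ty,'turn',psi-np.pi+np.pi-ty); print('start',g,'cm',(Rt.T@(g-s['ee_pos'])*100).round(2))
E
```

```text
6.4167 [0.4872 0.2414 0.2209] [ 9.839e-01  1.788e-01 -1.200e-03  5.000e-04] 0.023370517729495898 39.954700181489784 [-0.07 -0.91 -6.25] [ 0.02 -0.01 -0.02] [ 0.18  0.25 -0.84  1.64  0.19  1.34 -1.9 ]
yaw 0.3595052050542667 turn 2.569494794945733
start [ 0.61385236 -0.11272094  0.165     ] cm [-0.59 37.6   5.62]
```

Tote held (grip 40 N, about 6 N weight more). Carry it over the bay while turning it, staying high.

Call:
{"op": "carry_out", "data": {
  "steps": [
    [[0, 1.0, 0, 0, 0, -0.08], [0, 2.8, 0, 0, 0, -0.2], [0, 4.7, 0, 0, 0, -0.32], [0, 6.6, 0, 0, 0, -0.44], [0, 8.5, 0, 0, 0, -0.56], [0, 10.5, 0, 0, 0, -0.68], [0, 12.5, 0, 0, 0, -0.8], [0, 14.5, 0, 0, 0, -0.92], [0, 16.5, 0, 0, 0, -1.04], [0, 18.5, 0, 0, 0, -1.16], [0, 20.5, 0, 0, 0, -1.28], [-0.1, 22.5, 0, 0, 0, -1.4], [-0.2, 24.5, 0, 0, 0, -1.52], [-0.3, 26.5, 0, 0, 0, -1.64], [-0.4, 28.5, 0, 0, 0, -1.76], [-0.5, 30.5, 0, 0, 0, -1.88], [-0.6, 32.5, 0, 0, 0, -2.0], [-0.6, 34.5, 0, 0, 0, -2.12], [-0.6, 36.5, 0, 0, 0, -2.24], [-0.6, 37.6, 0, 0, 0, -2.36]]
  ]
}}

```text
time: 8.08
ee_pos: [0.6141, -0.115, 0.2198]
eef_rot: [0.208, 0.978, -0.0, -0.002]
ft_force: [1.0, -0.6, -6.6]
width: 0.0236
grip_force: 40.0
```

```bash
cat > go.py <<'E'
from h import *
import sys
psi=2.929; ux=np.array([np.cos(psi),np.sin(psi)]); uy=np.array([-ux[1],ux[0]]); c=np.array([.6031,-.1104])
s=r.read_state(); Rt=R.from_quat(s['eef_rot']).as_matrix(); ty=np.arctan2(Rt[1,0],Rt[0,0])
print(s['time'],s['ee_pos'].round(4),s['eef_rot'].round(4),'F',s['ft_force'].round(2),'M',s['torque'].round(2),'q',s['joint_positions'].round(2),'w',s['width'],s['grip_force'])
d=s['ee_pos'][:2]-c; print('base-frame off mm',(d@ux*1e3).round(2),(d@uy*1e3).round(2),'z',s['ee_pos'][2].round(4))
q=np.arctan2(np.sin(psi-ty),np.cos(psi-ty))
g=np.r_[c+float(sys.argv[1])/1e3*ux,float(sys.argv[2])/1e3]
print('move cm',(Rt.T@(g-s['ee_pos'])*100).round(2),'rotvec',(R.from_matrix(Rt).inv()*R.from_matrix(np.c_[np.r_[ux,0],np.r_[-uy,0],[0,0,-1]])).as_rotvec().round(4))
E
python3 go.py -11 165
```

```text
8.0833 [ 0.6141 -0.115   0.2198] [ 2.077e-01  9.782e-01 -5.000e-04 -1.700e-03] F [ 0.99 -0.58 -6.56] M [-0.02 -0.26  0.01] q [ 0.82  0.52 -1.    1.42  0.43  1.44  0.98] w 0.02356495047466836 39.95204346913482
base-frame off mm -11.71 2.2 z 0.2198
move cm [0.1  0.21 5.48] rotvec [-0.0013 -0.0034 -0.2059]
```

Call:
{"op": "carry_out", "data": {
  "steps": [
    [[0.1, 0.2, 0, -0.001, -0.003, -0.1], [0.1, 0.2, 0, -0.001, -0.003, -0.206], [0.1, 0.2, 2, -0.001, -0.003, -0.206], [0.1, 0.2, 4, -0.001, -0.003, -0.206], [0.1, 0.2, 5.4, -0.001, -0.003, -0.206], [0.1, 0.2, 5.4, -0.001, -0.003, -0.206], [0.1, 0.2, 5.4, -0.001, -0.003, -0.206], [0.1, 0.2, 5.4, -0.001, -0.003, -0.206], [0.1, 0.2, 5.4, -0.001, -0.003, -0.206], [0.1, 0.2, 5.4, -0.001, -0.003, -0.206], [0.1, 0.2, 5.4, -0.001, -0.003, -0.206]]
  ]
}}

```text
time: 9.0
ee_pos: [0.6149, -0.1096, 0.1693]
eef_rot: [0.108, 0.994, 0.0, 0.002]
ft_force: [-0.6, 0.9, -4.7]
width: 0.0238
grip_force: 40.0
```

```bash
python3 go.py -11 150; python3 - <<'E'
from h import *
a,p=shot('wrist','w4'); b,q=shot('side','s4')
A=cv2.resize(a[60:260,140:500,::-1],(720,400),interpolation=2); B=cv2.resize(b[180:280,270:410,::-1],None,fx=4,fy=4,interpolation=2)
print(B.shape); im=np.zeros((600,720,3),np.uint8)
im=A; cv2.imwrite('pics/w4c.png',im); cv2.imwrite('pics/s4c.png',B)
E
```

```text
9.0 [ 0.6149 -0.1096  0.1693] [0.1077 0.9942 0.     0.0021] F [-0.61  0.92 -4.68] M [ 0.07 -0.08 -0.05] q [ 0.84  0.56 -1.02  1.5   0.49  1.35  1.13] w 0.02381811958833652 39.95483391356288
base-frame off mm -11.4 -3.27 z 0.1693
move cm [ 0.05 -0.33  1.93] rotvec [ 0.0005  0.0043 -0.0033]
(400, 560, 3)
```

View pics/s4c.png

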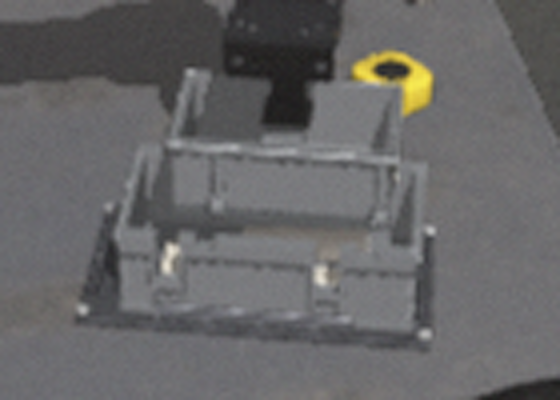

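The side view shows the tote over the base with its label end now away from the robot and nothing in the way. I'll correct sideways by 3 mm and come down to just above the rim.

Call:
{"op": "carry_out", "data": {
  "steps": [
    [[0.05, -0.33, 0, 0, 0.004, -0.003], [0.05, -0.33, 0.5, 0, 0.004, -0.003], [0.05, -0.33, 1.0, 0, 0.004, -0.003], [0.05, -0.33, 1.4, 0, 0.004, -0.003], [0.05, -0.33, 1.6, 0, 0.004, -0.003], [0.05, -0.33, 1.6, 0, 0.004, -0.003], [0.05, -0.33, 1.6, 0, 0.004, -0.003], [0.05, -0.33, 1.6, 0, 0.004, -0.003], [0.05, -0.33, 1.6, 0, 0.004, -0.003]]
  ]
}}

```text
time: 9.85
ee_pos: [0.6136, -0.1127, 0.1528]
eef_rot: [0.106, 0.994, 0.0, -0.0]
ft_force: [-0.5, -0.9, -6.6]
width: 0.0236
grip_force: 40.0
```

```bash
python3 go.py -11 147
```

```text
9.85 [ 0.6136 -0.1127  0.1528] [ 1.062e-01  9.943e-01  3.000e-04 -2.000e-04] F [-0.45 -0.94 -6.57] M [ 0.13 -0.14  0.02] q [ 0.84  0.58 -1.01  1.51  0.5   1.33  1.14] w 0.023613004864914473 39.95470724377526
base-frame off mm -10.74 -0.01 z 0.1528
move cm [-0.03 -0.    0.58] rotvec [ 0.0006 -0.0004 -0.0001]
```

Pose is very good. Descend gently, checking force.

Call:
{"op": "carry_out", "data": {
  "steps": [
    [[0, 0, 0.1, 0, 0, 0], [0, 0, 0.2, 0, 0, 0], [0, 0, 0.3, 0, 0, 0], [0, 0, 0.4, 0, 0, 0], [0, 0, 0.45, 0, 0, 0], [0, 0, 0.5, 0, 0, 0], [0, 0, 0.5, 0, 0, 0], [0, 0, 0.5, 0, 0, 0]]
  ]
}}

```text
time: 10.52
ee_pos: [0.6136, -0.1123, 0.1477]
eef_rot: [0.106, 0.994, 0.001, -0.0]
ft_force: [0.9, 1.6, -4.3]
width: 0.0238
grip_force: 40.0
```

Call:
{"op": "carry_out", "data": {
  "steps": [
    [[0, 0, 0.03, 0, 0, 0], [0, 0, 0.06, 0, 0, 0], [0, 0, 0.09, 0, 0, 0], [0, 0, 0.09, 0, 0, 0], [0, 0, 0.09, 0, 0, 0]]
  ]
}}

```text
time: 10.93
ee_pos: [0.6136, -0.1123, 0.1469]
eef_rot: [0.106, 0.994, 0.001, -0.0]
ft_force: [-0.5, 4.1, -2.2]
width: 0.0238
grip_force: 40.0
```

Call:
{"op": "carry_out", "data": {
  "steps": [
    [[0, 0, 0.03, 0, 0, 0], [0, 0, 0.05, 0, 0, 0], [0, 0, 0.05, 0, 0, 0], [0, 0, 0.05, 0, 0, 0]]
  ]
}}

```text
time: 11.27
ee_pos: [0.6137, -0.1122, 0.1464]
eef_rot: [0.106, 0.994, 0.001, -0.0]
ft_force: [-0.4, 4.7, -0.1]
width: 0.0242
grip_force: 40.0
```

```bash
python3 go.py 0 139.5
```

```text
11.2667 [ 0.6137 -0.1122  0.1464] [ 1.060e-01  9.944e-01  6.000e-04 -1.000e-04] F [-0.36  4.73 -0.08] M [ 1.31 -0.46  0.24] q [ 0.84  0.58 -1.01  1.52  0.5   1.32  1.13] w 0.02415600265040333 39.96627552900463
base-frame off mm -10.73 -0.43 z 0.1464
move cm [ 1.07 -0.04  0.7 ] rotvec [ 0.0012 -0.0003  0.0002]
```

There is light contact of about 6 N. The sideways force of +4.7 N means the lead-in touches the wall on the -y side, so I'll ease the tote toward +y.

Call:
{"op": "carry_out", "data": {
  "steps": [
    [[0, 0.04, 0, 0, 0, 0], [0, 0.08, 0, 0, 0, 0], [0, 0.12, 0, 0, 0, 0], [0, 0.15, 0, 0, 0, 0], [0, 0.15, 0, 0, 0, 0], [0, 0.15, 0, 0, 0, 0]]
  ]
}}

```text
time: 11.77
ee_pos: [0.6139, -0.112, 0.1464]
eef_rot: [0.107, 0.994, -0.0, -0.0]
ft_force: [-0.5, -0.5, 3.9]
width: 0.0237
grip_force: 40.0
```

```bash
python3 go.py 0 139.5
```

```text
11.7667 [ 0.6139 -0.112   0.1464] [ 1.066e-01  9.943e-01 -1.000e-04 -2.000e-04] F [-0.46 -0.54  3.86] M [ 0.19 -0.29  0.23] q [ 0.83  0.58 -1.01  1.52  0.5   1.32  1.13] w 0.0236863773806627 39.97487738728523
base-frame off mm -10.89 -0.72 z 0.1464
move cm [ 1.09 -0.07  0.69] rotvec [-0.0002 -0.0003 -0.0009]
```

Sideways force is gone and the lugs rest flat on the rim (z = 146.4 mm, about 10 N). Now slide along tool +x toward the pockets.

Call:
{"op": "carry_out", "data": {
  "steps": [
    [[0.06, 0, 0, 0, 0, 0], [0.12, 0, 0, 0, 0, 0], [0.18, 0, 0, 0, 0, 0], [0.24, 0, 0, 0, 0, 0], [0.3, 0, 0, 0, 0, 0], [0.36, 0, 0, 0, 0, 0], [0.42, 0, 0, 0, 0, 0], [0.48, 0, 0, 0, 0, 0], [0.54, 0, 0, 0, 0, 0], [0.6, 0, 0, 0, 0, 0], [0.66, 0, 0, 0, 0, 0], [0.7, 0, 0, 0, 0, 0], [0.7, 0, 0, 0, 0, 0]]
  ]
}}

```text
time: 12.85
ee_pos: [0.6066, -0.1097, 0.146]
eef_rot: [0.106, 0.994, 0.0, -0.001]
ft_force: [3.4, -0.6, 0.0]
width: 0.0237
grip_force: 40.0
```

Call:
{"op": "carry_out", "data": {
  "steps": [
    [[0.05, 0, 0, 0, 0, 0], [0.1, 0, 0, 0, 0, 0], [0.15, 0, 0, 0, 0, 0], [0.2, 0, 0, 0, 0, 0], [0.2, 0, 0, 0, 0, 0]]
  ]
}}

```text
time: 13.27
ee_pos: [0.6043, -0.1093, 0.1455]
eef_rot: [0.106, 0.994, 0.0, -0.001]
ft_force: [0.7, 0.0, -6.3]
width: 0.0237
grip_force: 40.0
```

```bash
python3 go.py 0 139.5
```

```text
13.2667 [ 0.6043 -0.1093  0.1455] [ 1.061e-01  9.944e-01  3.000e-04 -1.200e-03] F [ 0.69  0.01 -6.3 ] M [ 0.12 -0.33  0.05] q [ 0.85  0.57 -1.02  1.55  0.49  1.31  1.13] w 0.023658049123299524 39.95379138895256
base-frame off mm -0.91 -1.28 z 0.1455
move cm [ 0.09 -0.13  0.6 ] rotvec [ 0.0003 -0.0024  0.0001]
```

Contact force vanished at dx = -0.9 mm: the lugs are over the pockets. Lower gently.

Call:
{"op": "carry_out", "data": {
  "steps": [
    [[0, 0, 0.05, 0, 0, 0], [0, 0, 0.1, 0, 0, 0], [0, 0, 0.15, 0, 0, 0], [0, 0, 0.2, 0, 0, 0], [0, 0, 0.2, 0, 0, 0]]
  ]
}}

```text
time: 13.68
ee_pos: [0.6048, -0.1093, 0.144]
eef_rot: [0.106, 0.994, 0.0, -0.001]
ft_force: [-0.5, -0.5, -5.8]
width: 0.0242
grip_force: 40.0
```

```bash
python3 go.py 0 139.5
```

```text
13.6833 [ 0.6048 -0.1093  0.144 ] [ 1.062e-01  9.943e-01  3.000e-04 -6.000e-04] F [-0.54 -0.45 -5.83] M [ 0.08 -0.16  0.02] q [ 0.85  0.57 -1.02  1.55  0.49  1.3   1.13] w 0.02422550443979902 39.954698898430365
base-frame off mm -1.42 -1.39 z 0.144
move cm [ 0.14 -0.14  0.45] rotvec [ 0.0006 -0.0013 -0.0002]
```

Free and sinking into the pockets, with about 4.5 mm to go.

Call:
{"op": "carry_out", "data": {
  "steps": [
    [[0, 0, 0.05, 0, 0, 0], [0, 0, 0.1, 0, 0, 0], [0, 0, 0.15, 0, 0, 0], [0, 0, 0.2, 0, 0, 0], [0, 0, 0.25, 0, 0, 0], [0, 0, 0.3, 0, 0, 0], [0, 0, 0.3, 0, 0, 0], [0, 0, 0.3, 0, 0, 0]]
  ]
}}

```text
time: 14.35
ee_pos: [0.6049, -0.1094, 0.1411]
eef_rot: [0.106, 0.994, 0.0, -0.0]
ft_force: [-0.2, -0.0, -5.1]
width: 0.0236
grip_force: 40.0
```

Call:
{"op": "carry_out", "data": {
  "steps": [
    [[0, 0, 0.04, 0, 0, 0], [0, 0, 0.08, 0, 0, 0], [0, 0, 0.12, 0, 0, 0], [0, 0, 0.12, 0, 0, 0], [0, 0, 0.12, 0, 0, 0]]
  ]
}}

```text
time: 14.77
ee_pos: [0.6049, -0.1094, 0.1399]
eef_rot: [0.106, 0.994, 0.0, -0.0]
ft_force: [-0.3, 0.3, -5.0]
width: 0.0235
grip_force: 40.0
```

```bash
python3 go.py 0 139.5
```

```text
14.7667 [ 0.6049 -0.1094  0.1399] [ 1.062e-01  9.943e-01  4.000e-04 -4.000e-04] F [-0.3   0.28 -4.99] M [ 0.09 -0.15  0.  ] q [ 0.85  0.57 -1.02  1.55  0.5   1.3   1.13] w 0.023516112086709822 39.95472887992776
base-frame off mm -1.56 -1.41 z 0.1399
move cm [ 0.16 -0.14  0.04] rotvec [ 0.0006 -0.0009 -0.0002]
```

Call:
{"op": "carry_out", "data": {
  "steps": [
    [[0, 0, 0.03, 0, 0, 0], [0, 0, 0.06, 0, 0, 0], [0, 0, 0.08, 0, 0, 0], [0, 0, 0.08, 0, 0, 0], [0, 0, 0.08, 0, 0, 0]]
  ]
}}

```text
time: 15.18
ee_pos: [0.605, -0.1094, 0.1394]
eef_rot: [0.106, 0.994, 0.0, -0.0]
ft_force: [-1.9, -0.4, -1.1]
width: 0.0236
grip_force: 40.0
```

```bash
python3 go.py 0 139.5
```

```text
15.1833 [ 0.605  -0.1094  0.1394] [ 1.062e-01  9.943e-01  3.000e-04 -4.000e-04] F [-1.87 -0.4  -1.14] M [0.09 0.25 0.05] q [ 0.85  0.57 -1.02  1.55  0.5   1.3   1.13] w 0.02359517276035574 39.95178233832121
base-frame off mm -1.59 -1.4 z 0.1394
move cm [ 0.16 -0.14 -0.01] rotvec [ 0.0005 -0.0008 -0.0002]
```

Seated at 139.4 mm, exactly 7 mm below the riding height, with light contact. Release, then retreat upward.

Call:
{"op": "carry_out", "data": {
  "steps": [
    [[0, 0, 0, 0, 0, 0], [0, 0, 0, 0, 0, 0], [0, 0, 0, 0, 0, 0], [0, 0, 0, 0, 0, 0], [0, 0, 0, 0, 0, 0], [0, 0, 0, 0, 0, 0], [0, 0, 0, 0, 0, 0], [0, 0, 0, 0, 0, 0], [0, 0, 0, 0, 0, 0], [0, 0, 0, 0, 0, 0]]
  ],
  "hand": -1
}}

```text
time: 16.02
ee_pos: [0.6049, -0.1093, 0.1392]
eef_rot: [0.106, 0.994, 0.0, -0.0]
ft_force: [0.4, -0.8, -0.3]
width: 0.0815
grip_force: 0.0
```

Call:
{"op": "carry_out", "data": {
  "steps": [
    [[0, 0, -0.5, 0, 0, 0], [0, 0, -2, 0, 0, 0], [0, 0, -4, 0, 0, 0], [0, 0, -7, 0, 0, 0], [0, 0, -10, 0, 0, 0], [0, 0, -13, 0, 0, 0], [4, 0, -15, 0, 0, 0], [8, 0, -15, 0, 0, 0], [12, 0, -15, 0, 0, 0], [14, 0, -15, 0, 0, 0], [14, 0, -15, 0, 0, 0], [14, 0, -15, 0, 0, 0], [14, 0, -15, 0, 0, 0]]
  ]
}}

```text
time: 17.1
ee_pos: [0.4687, -0.0803, 0.2903]
eef_rot: [0.107, 0.994, -0.0, 0.0]
ft_force: [0.1, -0.3, 0.2]
width: 0.0871
grip_force: 0.0
```

```bash
python3 go.py 0 139.5; python3 - <<'E'
from h import *
b,q=shot('side','s5'); a,p=shot('top','t5')
B=cv2.resize(b[150:290,230:410,::-1],(720,560),interpolation=2); cv2.imwrite('pics/s5c.png',B)
print(cv2.absdiff(a,cv2.imread('pics/top0.png')[:,:,::-1])[140:220,195:320].max())
E
```

```text
17.1 [ 0.4687 -0.0803  0.2903] [ 1.065e-01  9.943e-01 -4.000e-04  3.000e-04] F [ 0.15 -0.31  0.19] M [-0.01 -0.2   0.03] q [ 1.29  0.05 -1.22  1.68  0.05  1.44  1.42] w 0.08707756315524694 0.0
base-frame off mm 137.71 -1.06 z 0.2903
move cm [-13.76  -0.08  15.09] rotvec [-0.0007  0.0007 -0.0008]
82
```

View pics/s5c.png

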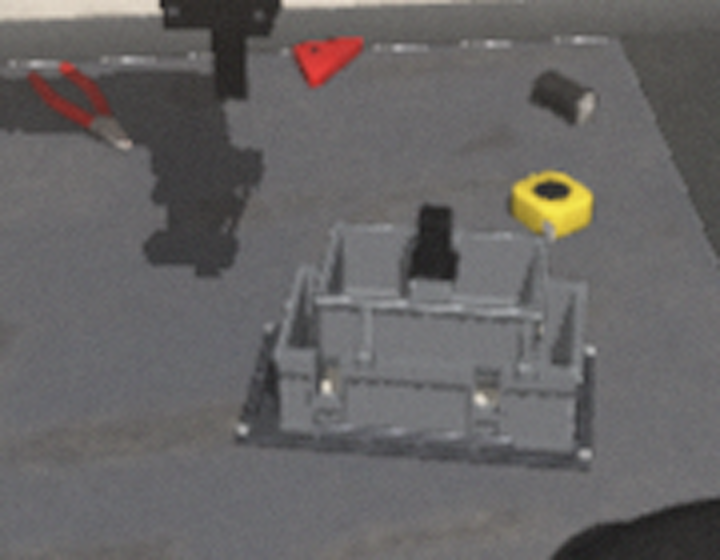

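The tote sits level on the base, with its lugs in the shallow pockets at crop (365,360) and (525,370), the deep slots empty and the bystanders in place. Handing in.

```bash
python3 -c "
from bench import r
print(r.close_job())"
```

```text
the job is handed in; nothing more can be done
None
```

I turned the carrying tote end for end, set it on the rim at about 10 N, slid it until all four lugs dropped the full 7 mm into the shallow pockets, and let go; the tape measure, sleeve and magnetic square look untouched in the final picture, and the job was handed in at about 17 s.

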